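# Nest the ingredient scoops on the stop-collared hook

## Task

The largest of the three square steel ingredient scoops already hangs on the hook. Hang the middle-sized one on the same hook so that its box sits inside the large one, and push it back along the prong until you feel the stack come up firmly against the hook's stop collar; then do the same with the smallest, inside the middle-sized one. Push firmly but never hard enough to strain the hook, let the sprung keeper under the tip drop down again in front of them, and do not disturb the other things on the table.

Things in the scene. Friction and masses are not known exactly. Their poses are not given: they have to be found in the camera images.
- hook_stand: Fixed steel stand: base 170 x 150 x 13 mm, 12 mm post at x = +65 mm (to 195 mm high), 8 mm round prong pointing to -x, at y = 0, its centre line at height 205 mm - 0.105 x (rising 6 deg to the tip). Origin on the table, z up. The stop collar, 46 mm across, rubber-faced (gives 1 mm per 12 N), is clamped on the prong, its face anywhere from x = -24 to +10 mm: not measured, must be felt.
- prong_tip (a point): Centre of the prong's rounded free end (the last 4 mm lie beyond it), x = -117 mm of the hook stand, 217 mm high. Eyes go on here and slide to +x of the hook stand until the first handle meets the stop collar and each next handle the one before. Pushing with more than about 15 N strains the hook.
- scoop_large: Square steel scoop, black handle, hanging loose on the prong, some 13 to 52 mm short of the collar; slides and swings. Origin: centre of the eye, a 13 mm hole through the handle along x. z up the handle, x from the open mouth to the closed back. Box 92 wide (y), 80 high, 48 mm deep, its centre line 105 mm below the origin, mouth rim at x = -5 mm, walls 2.2 mm. 0.17 kg.
- scoop_medium: Same make, box 76 x 66 x 42 mm, 0.13 kg, standing on its box, handle up, underside 138 mm below the origin (eye centre); axes as the large one's. Handle 16 mm thick (x -8 to 8), 22 mm wide (y) at x 0 to 8, 17 mm at x -8 to 0, up to z = 10 mm. Home: handle flat on the large one's, origins 16 mm apart in x.
- scoop_small: Same make, box 60 x 52 x 36 mm, 0.10 kg, standing likewise, underside 131 mm below the origin; same handle, eye and axes. Home: handle flat on the middle-sized one's, origins 16 mm apart in x.
- scoop_medium_grip (a point): On its handle, 25 mm below the eye centre: a place to pinch across the 22 mm width. Held square to the prong (leaning 6 deg, foot to -x) it slides; pushed crooked the scoops bind on the prong and stop early. The hanging handle comes to lie right behind (x above 8 mm); its front half is only 17 mm wide, so pads may reach a few mm behind this one.
- scoop_small_grip (a point): The same place on the smallest scoop's handle, 25 mm below its eye centre.
- keeper (a joint): Sprung steel tongue under the prong, hinged at x = -94 mm of the hook stand, sloping back and down to x = -78 mm, 14 mm below the centre line. 0 rad = down (at rest; nothing slides off); an eye pushed inwards folds it up (at most 0.75) with 1 to 3 N, and it springs down behind the handle.
- timer: White pocket timer, 70 x 66 x 21 mm, lying on the table; a bystander. Origin at the centre of its underside.
- tape_roll: Roll of adhesive tape, 103 mm across, 25 mm high, lying flat; a bystander. Origin at the centre of its underside.
- sachet_0: Flat filled orange sachet, 150 x 98 x 11 mm, lying on the table at the right rear; a bystander. Origin at the centre of its underside.
- sachet_1: Another such sachet, at the right front; a bystander. Origin at the centre of its underside.
- marker: Marker pen, 135 x 17 x 16 mm, lying near the front edge; a bystander. Origin at the centre of its underside.
- cake_plain_05: Plain ring cake, about 80 mm across and 34 mm high; a bystander. Origin at the centre of its underside.
Mind the look-alikes: they are no part of the job. What is shaped like the scoop_medium but red or turquoise is not meant.

How it is judged:
By the outcome, as a careful person would: the job done as asked, in the order asked, and still so for the second after the job is handed in, with the robot touching nothing.
It also fails if it takes over 62 s, if anything falls off the work surface, if the arm or the gripper's body presses on something with over 40 N, if the wrist force passes 120 N, or if a joint passes its speed limit or range.

## Robot

A 7-joint arm with a two-finger parallel gripper is mounted at the origin on a cart in front of the work surface, level with it; the furniture and walls round the work are solid. World frame = base frame: x ahead of the robot, y to its left, z up, the work surface at z = 0. Lengths are in mm, angles in rad, forces in N, time in s.
With the tool pointing down it reaches from about 400 to 850 mm from the base axis. Payload 4.4 kg.
Tool frame: the origin (TCP) lies between the finger pads; the fingertips stand 19 mm ahead of it and the grasp point (between the pads) is the TCP; z points along the fingers, x is the direction in which the jaws open and shut, and the axes are right-handed (so a half turn about z gives the same grasp; the last joint's range is limited). The gripper opens to 94 mm and grips with 3 to 60 N. Pads are 16 mm wide; open, the fingers measure 119 mm over their backs; the gripper's body (75 mm by 177 mm) begins 78 mm behind the grasp point.
Start: joints at [1.183, 0.628, 0.038, 1.517, -0.027, 0.996, -0.02], TCP at [205.607, -616.639, 224.478] pointing down, gripper open.
Joint ranges: [-3.06, 3.06], [-0.37, 2.12], [-1.25, 1.32], [0.18, 2.47], [-1.1, 4.24], [0.23, 1.98], [-2.94, 2.94]. Speed limits (rad/s): [2.57, 2.57, 3.14, 3.14, 3.14, 3.14, 3.14].

## Interface

Orientations are given as a 3x3 rotation matrix whose columns are the frame's x, y, z axes.
In Python, from cell import * gives the robot as it stands. Calls block until the motion is done:
- move_to(position, orientation): joint-space move of the TCP to a pose.
- move_straight(position, attitude=None, feed=150): straight line of the TCP; attitude=None keeps the orientation; feed is the mean speed in mm/s.
- movej(angles): joint-space move.
- move_gripper(opening, newtons=None): opening from 0.0 (shut) to 1.0 (fully open); newtons is the grip in N (None keeps the last); returns when the fingers have stopped.
- dwell(seconds).
- inverse_kinematics(position, orientation): joint angles nearest the present ones, or None.
- get_state(): the state.
- snapshot(name): name is "scene" or "top" or "wrist"; returns the picture (400x640x3 uint8, blue, green, red); there is no depth.
- camera_model(name): a dict with "fx", "fy", "cx", "cy" (pixels), "extrinsics" (4x4, takes a point from world to camera coordinates). Camera axes: x right, y up, looking along -z (the intrinsics and any distortion apply to the point x, -y, -z); pixel columns grow to the right and rows downward; lengths in mm; the calibration is good to about 2 mm. A picture is of the moment at which its call begins: read the wrist's pose just before it. camera_model takes no time and is no camera call; for the wrist camera it gives the pose at the moment of the call.
A pose or a line that the arm cannot do raises IKError and nothing moves.
- job_done(): hands the job in, once; it reports no verdict.
The state is a dict: "time_s": time; "joint_pos": joint angles; "dq": joint speeds; "joint_efforts": joint torques, N m; "position": TCP position; "eef_rot": TCP orientation; "wrist_force": force on the tool from outside, world axes, zero at the start; "wrist_torque": the same for the moment, N m; "opening": opening from 0.0 (shut) to 1.0 (fully open).
Only numpy, scipy, OpenCV 4.12 (cv2) and the standard library are available. Lean on these libraries where they do the work, as an engineer would, in place of code of your own. Each camera call takes 0.05 s, during which the arm holds its last target. There are 200 camera calls.

## Working session

There is one attempt and no reset: what is moved stays moved. The work goes in short steps, each a Python script; the robot and the scene stay as the last script left them, time stands still between calls to the robot, and variables do not carry over. Pictures are saved under pics/ and viewed, about 8 in all and at most 12, crops included, and the job is handed in when it is done.

```bash
ls; mkdir -p pics
python3 - <<'E'
from cell import *
import cv2,numpy as np
for n in("scene","top"):
    cv2.imwrite(f"pics/{n}0.png",snapshot(n)); m=camera_model(n); print(n,m)
s=get_state();print(s["time_s"],s["position"],s["eef_rot"],s["opening"])
E
```

```text
pics
scene {'fx': 409.1336939012238, 'fy': 409.1336939012238, 'cx': 311.35346018150926, 'cy': 202.09993886625662, 'extrinsics': array([[-8.89976196e-01, -4.55929614e-01,  8.39987495e-03,
         4.92038308e+02],
       [ 3.22942578e-01, -6.17165988e-01,  7.17505564e-01,
        -2.92401800e+02],
       [-3.21947918e-01,  6.41275550e-01,  6.96502123e-01,
        -1.36190713e+03],
       [ 0.00000000e+00,  0.00000000e+00,  0.00000000e+00,
         1.00000000e+00]])}
top {'fx': 457.7369943069398, 'fy': 457.7369943069398, 'cx': 320.7868350326328, 'cy': 197.2355134105311, 'extrinsics': array([[-3.01566718e-01, -9.53424011e-01, -6.33796969e-03,
         1.65263813e+02],
       [ 9.13588139e-01, -2.90855813e-01,  2.84182352e-01,
        -5.40156161e+02],
       [-2.72789713e-01,  7.99096453e-02,  9.58749300e-01,
        -1.59081307e+03],
       [ 0.00000000e+00,  0.00000000e+00,  0.00000000e+00,
         1.00000000e+00]])}
0.1 [ 205.41828819 -616.10803792  223.67048836] [[ 3.16230699e-01 -9.48682165e-01 -5.41857196e-04]
 [-9.48680884e-01 -3.16231163e-01  1.55944523e-03]
 [-1.65077001e-03  2.09051071e-05 -9.99998637e-01]] 1.0011875817434452
```

View pics/scene0.png

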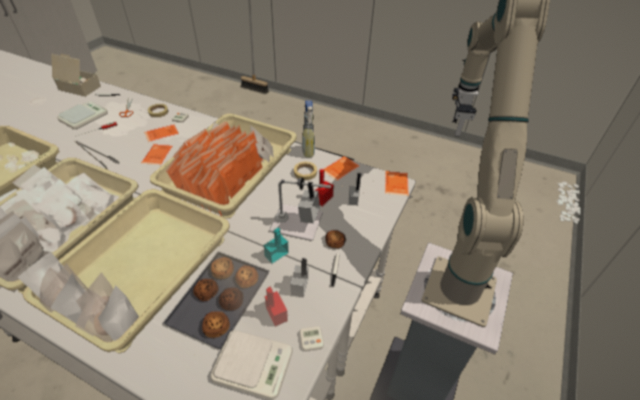

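View pics/top0.png

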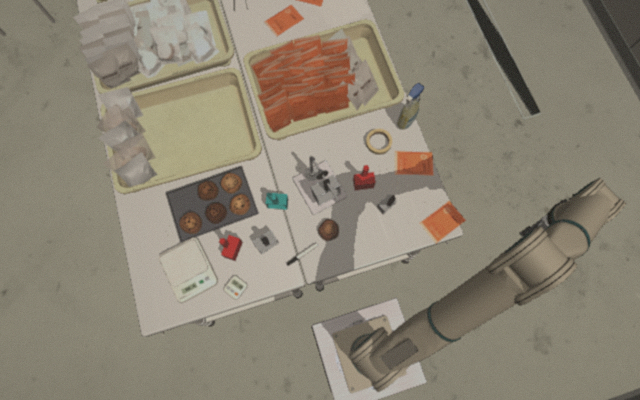

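The hook stand is at scene (300,215) / top (318,188). The steel scoops are at scene (300,280) / top (263,240) and scene (355,192) / top (386,203). The red scoops at scene (325,190) and (275,305) and the turquoise one at (276,245) are look-alikes. I'll enlarge both views to tell the two steel ones apart by size.

Run:
```python
import cv2,numpy as np
a=cv2.imread("pics/scene0.png")[165:305,255:395]; b=cv2.imread("pics/top0.png")[140:280,240:410]
f=lambda i:cv2.resize(i,None,fx=4,fy=4,interpolation=cv2.INTER_CUBIC)[:, :]
a=cv2.resize(a,(400,400),interpolation=cv2.INTER_CUBIC); 
cv2.imwrite("pics/c1.png",cv2.resize(cv2.imread("pics/top0.png")[145:265,235:405],(800,565),interpolation=cv2.INTER_CUBIC))
cv2.imwrite("pics/c2.png",cv2.resize(cv2.imread("pics/scene0.png")[165:305,255:395],(600,600),interpolation=cv2.INTER_CUBIC))
```

```text
(no output)
```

View pics/c1.png

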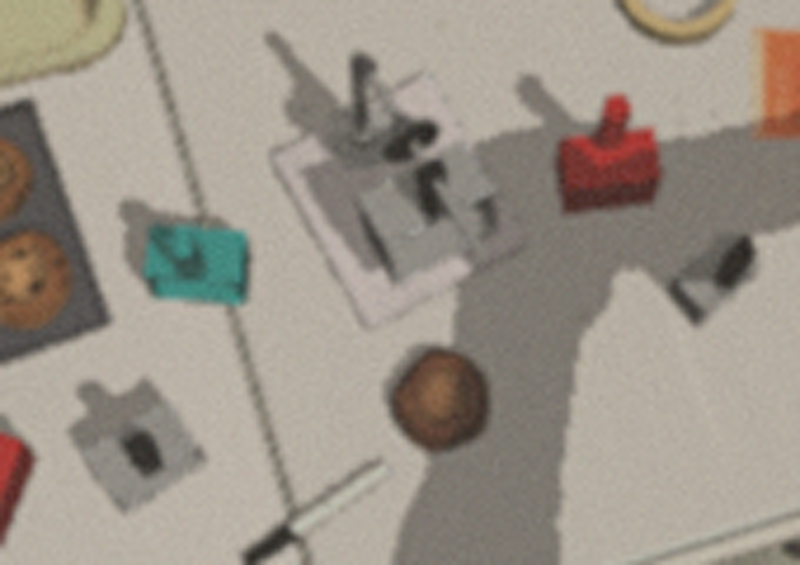

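View pics/c2.png

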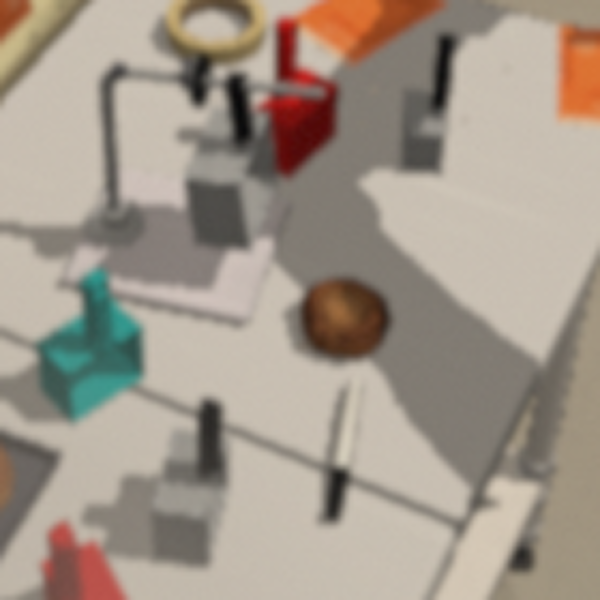

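Both steel scoops are confirmed. The one at crop1 (137,445) / crop2 (190,500) is visibly larger, so it's the middle-sized one. The one at crop1 (715,275) / crop2 (430,110) is the small one. The large scoop hangs on the prong, with its tip at crop2 (330,92) and the collar at (200,80). Next: rough positions by ray casting.

```bash
cat > h.py <<'E'
from cell import *
import cv2,numpy as np
def ray(m,u,v):
    E=np.array(m["extrinsics"]);R=E[:3,:3]
    d=R.T@np.array([(u-m["cx"])/m["fx"],-(v-m["cy"])/m["fy"],-1]);return -R.T@E[:3,3],d/np.linalg.norm(d)
def plane(m,u,v,z):
    o,d=ray(m,u,v);return o+d*(z-o[2])/d[2]
def tri(rs):
    A=sum(np.eye(3)-np.outer(d,d) for o,d in rs);b=sum((np.eye(3)-np.outer(d,d))@o for o,d in rs);return np.linalg.solve(A,b)
def proj(m,p):
    q=np.array(m["extrinsics"])@np.append(p,1);return np.array([m["cx"]-m["fx"]*q[0]/q[2],m["cy"]+m["fy"]*q[1]/q[2]])
E
python3 - <<'E'
from h import *
np.set_printoptions(precision=1,suppress=True)
T=camera_model("top");S=camera_model("scene")
t=lambda u,v:(235+u/4.706,145+v/4.708); s=lambda u,v:(255+u/4.286,165+v/4.286)
print("camT",ray(T,0,0)[0],"camS",ray(S,0,0)[0])
print("base",[plane(T,*t(*p),13) for p in[(270,157),(427,70),(525,245),(370,328)]])
tr=lambda a,b:tri([ray(T,*t(*a)),ray(S,*s(*b))])
print("tip",tr((490,215),(330,92)),"post",tr((362,62),(118,72)))
print("med handle top",tr((137,438),(209,403)),"small",tr((742,243),(444,38)), "large", tr((430,168),(238,78)))
print("med on z148",plane(T,*t(137,438),148),plane(S,*s(209,403),148))
print("small on z141",plane(T,*t(742,243),141),plane(S,*s(444,38),141))
print("med box top z66",[plane(T,*t(*p),66+6) for p in[(147,380),(205,458),(127,513),(70,432)]])
print("small box",[plane(T,*t(*p),0+52+27) for p in[(672,283),(700,325)]])
m=camera_model("wrist");E=np.array(m["extrinsics"]);print("wristcam",-E[:3,:3].T@E[:3,3],E[2,:3],m["fx"],m["cx"])
E
```

```text
camT [ 109.4  127.6 1679.7] camS [  93.9  917.2 1154.2]
base [array([689.,  70.,  13.]), array([722.4, -75.4,  13. ]), array([ 554.6, -104.8,   13. ]), array([526.6,  34.9,  13. ])]
tip [519.6 -63.2 202.6] post [674.9  -9.5 196.1]
med handle top [464.8 227.2 149.3] small [ 473.9 -242.3  137.2] large [574.8 -30.3 214.6]
med on z148 [465.6 227.4 148. ] [464.7 226.3 148. ]
small on z141 [ 472.9 -241.4  141. ] [ 472.6 -237.9  141. ]
med box top z66 [array([524.4, 213. ,  72. ]), array([452.9, 187.4,  72. ]), array([430.4, 254.8,  72. ]), array([503.2, 279.6,  72. ])]
small box [array([ 473.7, -193.8,   79. ]), array([ 435.7, -203.1,   79. ])]
wristcam [ 267.4 -595.9  383.4] [0.2 0.1 1. ] 284.29958500238547 322.97546735643834
```

```bash
cat >> h.py <<'E'
import json
def Rt(yaw,lean=0.0,flip=True):
    """tool attitude gripping across handle y; yaw=scoop yaw, lean=handle lean (foot to -x)"""
    c,s=np.cos(yaw),np.sin(yaw); Rz=np.array([[c,-s,0],[s,c,0],[0,0,1]])
    z=np.array([-np.sin(lean),0,-np.cos(lean)]); x=np.array([0,-1. if flip else 1.,0])
    return Rz@np.column_stack([x,np.cross(z,x),z])
def shot(name):
    m=camera_model("wrist"); im=snapshot("wrist"); cv2.imwrite(f"pics/{name}.png",im)
    json.dump({k:np.array(v).tolist() for k,v in m.items()},open(f"pics/{name}.json","w")); return im,m
def load(name):return cv2.imread(f"pics/{name}.png"),json.load(open(f"pics/{name}.json"))
E
python3 - <<'E'
from h import *
np.set_printoptions(precision=2,suppress=True)
st=lambda:print(get_state()["time_s"],get_state()["position"],get_state()["joint_pos"])
R=Rt(np.radians(11))
for p in [(500,-130,330),(465,215,300),(500,-40,330)]: print(inverse_kinematics(p,R))
move_straight([300,-520,340],feed=400);st()
move_to([500,-150,330],R);st();shot("w1")
move_to([500,10,330],R);shot("w2")
move_to([465,215,290],Rt(np.radians(18)));st();shot("w3")
cv2.imwrite("pics/w123.png",np.vstack([cv2.hconcat([load("w1")[0],load("w2")[0]])]))
E
python3 - <<'E'
import cv2
a=cv2.imread("pics/w1.png");b=cv2.imread("pics/w2.png")
cv2.imwrite("pics/w12.png",cv2.vconcat([a[:300],b[:300]]))
E
```

```text
[ 0.27  0.33 -0.1   1.73  0.04  1.08 -1.22]
[-0.11  0.38 -0.53  1.78  0.22  1.04 -2.1 ]
[ 0.15  0.3  -0.17  1.77  0.06  1.07 -1.42]
0.6917 [ 300.39 -519.49  340.64] [ 0.98  0.45  0.04  1.5  -0.02  1.19 -0.23]
2.2417 [ 499.61 -151.7   329.75] [ 0.29  0.33 -0.07  1.72  0.03  1.09 -1.17]
3.8833 [466.17 212.62 290.11] [-0.32  0.36 -0.23  1.8   0.1   0.99 -1.85]
```

View pics/w12.png

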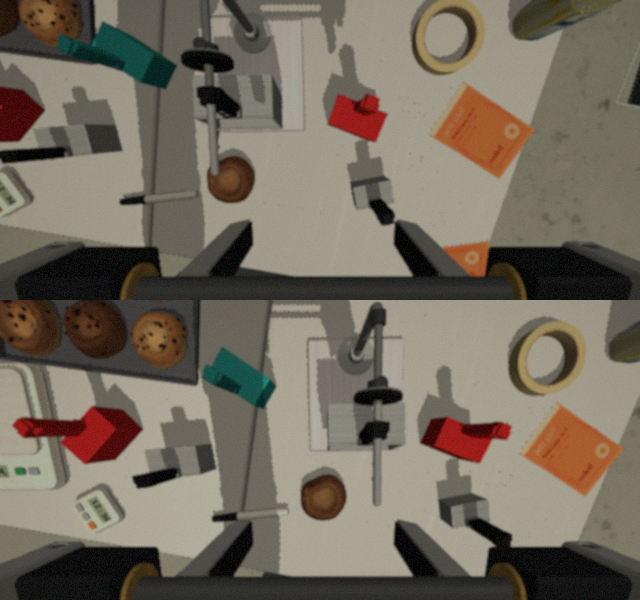

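View pics/w3.png

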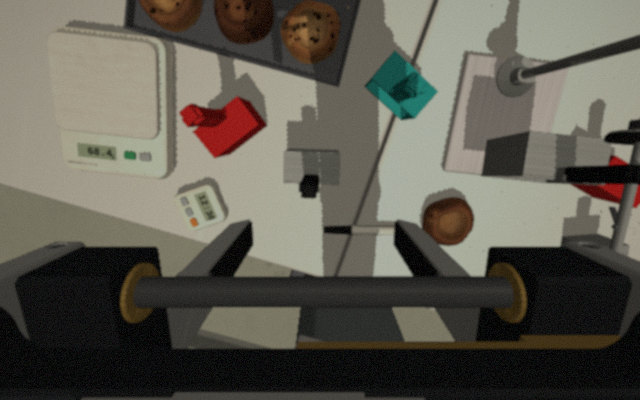

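Wrist views so far: in w1 and w2 the prong tip is at (214,173) and (377,201), the collar at (207,60) and (378,96), and the small scoop at (372,195) and (470,210). In w3 the middle-sized scoop's handle top is at (309,187) and its box edge runs from (284,150) to (340,152). Next I'll refine these numerically.

Run:
```python
from h import *
np.set_printoptions(precision=1,suppress=True)
w1,m1=load("w1");w2,m2=load("w2");w3,m3=load("w3")
print("nadir px3",proj(m3,ray(m3,0,0)[0]-[0,0,300]))
# medium handle
g=cv2.cvtColor(w3,cv2.COLOR_BGR2GRAY)
def blob(g,x0,y0,x1,y1,th):
    k=(g[y0:y1,x0:x1]<th).astype(np.uint8);n,l,s,c=cv2.connectedComponentsWithStats(k);i=1+np.argmax(s[1:,4])
    pts=np.argwhere(l==i)[:,::-1]+[x0,y0];return pts.astype(np.float32)
p=blob(g,290,165,330,210,45);r=cv2.minAreaRect(p);print("med handle",p.min(0),p.max(0),r);
print([plane(m3,*q,148)[:2] for q in cv2.boxPoints(r)])
print(g[140:200:2,294]);print(g[140:200:2,330]); print(g[158,276:350]);print(g[180,276:350])
print(g[190,295:325])
# tip
G1=cv2.cvtColor(w1,cv2.COLOR_BGR2GRAY);G2=cv2.cvtColor(w2,cv2.COLOR_BGR2GRAY)
print("w1 rows");[print(y,G1[y,200:228]) for y in (125,140,155,165,169,172,175,178)]
print("w2 rows");[print(y,G2[y,364:392]) for y in (160,175,190,196,199,202,205,208)]
```

```text
nadir px3 [322.5 131.4]
med handle [300. 175.] [318. 196.] ((309.0, 185.5), (21.0, 18.0), 90.0)
[array([477.6, 241.7]), array([483.5, 223.3]), array([461.5, 216.4]), array([455.5, 235. ])]
[ 99  99 101 102  88  77 123 128 127 123 125 127 125 127 125 129 125 125
 126 125 125 131 164 169 167 168 168 167 171 169]
[104 101 100 100  98  67  84  86  82  80  80  79  78  82  85  82  75  77
  82  78  86  80  89  95  98  98 102  98  99 104]
[166 166 166 169 170 167 159 150 132 127 125 122 125 125 124 127 125 128
 123 126 125 125 128 125 121 114  99  86  79  83  84  84  83  81  79  79
  82  83  81  84  84  83  85  92  82  83  81  81  83  81  80  81  82  84
  80  82  82  80  82  80  81  82  82  82  94 100 102 105  99 100 105 103
 100 102]
[168 167 167 166 168 169 162 144 127 121 119 115 118 119 118 125 126 123
 125 127 125 127 128 122 113  85  50  14   8  13  17  10   4  10   3   4
   1   0   9   4   2   7  36  65  78  83  79  77  81  82  82  76  79  81
  86  77  84  78  85  86  82  79  84  91  99 103  98  99  99 100 100 102
 100  96]
[168 168 159 138  90  50  26  14  15  18  29  24  16  33  24 
[... 1281 characters left out ...]
162 163 165 166 161 156 128  99  91 107 116 124 120 122 127 145
 158 163 165 163 163 164 165 164 164 169]
196 [166 162 164 170 165 164 166 154 131 103  94 107 116 124 119 121 124 145
 161 165 163 163 168 162 166 162 165 163]
199 [166 165 164 164 166 165 165 158 133  97  95 107 118 125 122 120 123 144
 159 167 163 161 163 162 165 167 164 164]
202 [168 168 164 166 164 168 162 157 135 104  95 110 118 122 123 118 126 148
 159 166 164 163 163 167 161 164 164 162]
205 [166 167 165 165 164 163 164 161 160 147 128 118 122 125 127 140 151 161
 161 165 164 163 163 161 163 162 161 165]
208 [167 164 166 166 165 164 164 163 165 168 166 162 161 164 164 164 160 163
 164 167 167 162 164 165 163 162 163 161]
```

Run:
```python
from h import *
np.set_printoptions(precision=3,suppress=True)
w1,m1=load("w1");w2,m2=load("w2");w3,m3=load("w3")
def edges(w,rows,c0,c1):
    g=cv2.cvtColor(w,cv2.COLOR_BGR2GRAY).astype(float);out=[]
    for y in rows:
        r=g[y,c0:c1];bg=np.median(np.r_[r[:4],r[-4:]]);k=np.where(r<bg-20)[0]
        out.append((y,c0+k[0]-.5,c0+k[-1]+.5) if len(k) else (y,))
    return out
print("w2 far",edges(w2,range(40,92,5),362,396)); print("w1 far",edges(w1,range(0,55,6),194,222))
print("w2 near",edges(w2,range(145,205,8),362,394)); print("w1 near",edges(w1,range(134,155,5),198,226))
end=tri([ray(m1,214.3,174.3),ray(m2,376.6,206)]);print("end",end)
b=plane(m3,311.6,150.3,66);bl=plane(m3,283.5,150,66);br=plane(m3,339.7,150.6,66);v=bl-br
yaw=np.arctan2(-v[0],v[1]);xd=np.array([np.cos(yaw),np.sin(yaw),0]);f=plane(m3,308.7,196.3,148)
print("med yaw",np.degrees(yaw),"width",np.linalg.norm(v),"org from back",b-37*xd,"from handle",f+8*xd)
```

```text
w2 far [(40, np.float64(361.5), np.float64(380.5)), (45, np.float64(361.5), np.float64(381.5)), (50, np.float64(361.5), np.float64(382.5)), (55, np.float64(361.5), np.float64(381.5)), (60, np.float64(361.5), np.float64(381.5)), (65, np.float64(361.5), np.float64(381.5)), (70, np.float64(361.5), np.float64(381.5)), (75, np.float64(361.5), np.float64(382.5)), (80, np.float64(361.5), np.float64(387.5)), (85, np.float64(361.5), np.float64(387.5)), (90, np.float64(372.5), np.float64(391.5))]
w1 far [(0, np.float64(199.5), np.float64(208.5)), (6, np.float64(193.5), np.float64(215.5)), (12, np.float64(193.5), np.float64(212.5)), (18, np.float64(193.5), np.float64(210.5)), (24, np.float64(193.5), np.float64(210.5)), (30, np.float64(193.5), np.float64(210.5)), (36, np.float64(195.5), np.float64(210.5)), (42, np.float64(193.5), np.float64(209.5)), (48, np.float64(211.5), np.float64(217.5)), (54,)]
w2 near [(145,), (153, np.float64(371.5), np.float64(381.5)), (161, np.float64(371.5), np.float64(381.5)), (169, np.float64(371.5), np.float64(381.5)), (177, np.float64(370.5), np.float64(381.5)), (185, np.float64(371.5), np.float64(381.5)), (193, np.float64(371.5), np.float64(380.5)), (201, np.float64(371.5), np.float64(381.5))]
w1 near [(134, np.float64(207.5), np.float64(219.5)), (139, np.float64(207.5), np.float64(218.5)), (144, np.float64(208.5), np.float64(218.5)), (149, np.float64(208.5), np.float64(219.5)), (154, np.float64(214.5), np.float64(225.5))]
end [504.39  -45.039 219.103]
med yaw 17.15364271966533 width 74.97540936511975 org from back [465.048 228.025  66.   ] from handle [465.736 228.275 148.   ]
```

Run:
```python
from h import *
np.set_printoptions(precision=3,suppress=True)
w1,m1=load("w1");w2,m2=load("w2")
n=lambda m,a,b:np.cross(ray(m,*a)[1],ray(m,*b)[1])
d=np.cross(n(m1,(214.3,172),(206.3,27)),n(m2,(376.5,200),(377.2,65)));d/=np.linalg.norm(d)*np.sign(d[0])
print("dir planes",d,np.degrees(np.arctan2(d[1],d[0])))
end=np.array([504.4,-45,218])
for m,a in((m1,(206.3,27)),(m2,(377.2,65)),(m1,(214.3,172)),(m2,(376.5,200)),(m1,(212.6,142)),(m2,(376.5,155))):
    z=212.
    for i in range(6):
        p=plane(m,*a,z); z=217.7-0.105*np.hypot(*(p-end)[:2])
    print(p,np.degrees(np.arctan2(*(p-end)[1::-1])))
# base corners w2 at z=13 and large handle, collar
for q in[(308,38),(402.5,38),(310,150)]:print("base",plane(m2,*q,13))
g=cv2.cvtColor(w2,cv2.COLOR_BGR2GRAY);print(g[84:150,370],g[84:150,384]);
g=cv2.cvtColor(w1,cv2.COLOR_BGR2GRAY);print(g[30:110:2,208])
```

```text
dir planes [ 0.971  0.201 -0.126] 11.700830102847947
[634.078 -18.967 203.812] 11.351343576493832
[632.907 -17.943 203.911] 11.890016006763483
[506.646 -44.266 217.452] 18.095373314969894
[509.509 -44.019 217.154] 10.873743038157674
[534.323 -38.728 214.49 ] 11.83725728329295
[552.21  -34.764 212.566] 12.083827394734683
base [695.908  68.511  13.   ]
base [723.116 -72.75   13.   ]
base [530.782  35.46   13.   ]
[ 24  32  41  57  64  58  33  20  19  21   8  13  13  20  13  13   2   2
  14  10  29  57  76  94  93  90  97  89  97  92  92  90  88  92  91  91
  90  66  41  15  20  10  22   9   9  17   7   9   0   9   1   0  16   3
  11  10   3  26  37  60  77  97 120 127 126 132] [ 47  57  67  80  68  39  18  12  18  17   3   1   8   7   1   9  15  11
  12  29  71 106 124 134 130 131 128 131 134 131 131 125 127 130 130 127
 109  84  39  19  11  19  20   9   9  26  24  16  24  15  20  22  14  25
  43  77 110 126 127 128 123 125 129 130 129 135]
[ 69  70  69  74  73  70  40  36  37  68  55  13   6  16   3   7   9  56
  81  84  82  82  83  78  80  84  87  78  41  11  17  15  17   9   4  10
  22  81 109 108]
```

```bash
cat >> h.py <<'E'
YH=np.radians(11.5);U=np.array([np.cos(YH),np.sin(YH),0]);O=np.array([508.3,-44.2,0])+117*U
A=np.radians(6);ZH=np.sin(A)*U+np.array([0,0,np.cos(A)]);D=np.cos(A)*U-np.array([0,0,np.sin(A)])
LAT=np.array([-U[1],U[0],0])
def tcp(s,drop=1.5,lat=0.0,grip=25):
    """TCP so that the eye centre is at hook x=s, 'drop' below the prong centre line"""
    e=O+U*s+np.array([0,0,205-0.105*s]); return e-ZH*(drop+grip)+LAT*lat
def st(tag=""):
    s=get_state();print(tag,round(s["time_s"],2),np.round(s["position"],1),"F",np.round(s["wrist_force"],1),"along",round(float(s["wrist_force"]@D),1),"M",np.round(s["wrist_torque"],2),"op",round(s["opening"],3));return s
E
python3 - <<'E'
from h import *
R=Rt(np.radians(17.2)); RH=Rt(YH,A)
for s in(-175,-40,-10):print(inverse_kinematics(tcp(s),RH))
p=np.array([465.4,228.1,113.])
move_straight(p+[0,0,90],R,feed=250);st()
move_straight(p,R,feed=120);st("down")
move_gripper(0.0,35);st("gripped")
move_straight(p+[0,0,95],feed=150);st("lift")
move_straight(tcp(-175)+[0,0,5],RH,feed=200);st("approach");dwell(.2);st()
shot("w4");cv2.imwrite("pics/s4.png",snapshot("scene"))
a=cv2.imread("pics/w4.png")[60:310,170:490];b=cv2.imread("pics/s4.png")[150:275,240:400]
cv2.imwrite("pics/w4c.png",cv2.vconcat([cv2.resize(a,(640,500)),cv2.resize(b,(640,500))])[:, :])
c=cv2.hconcat([cv2.resize(a,(400,312)),cv2.resize(b,(400,312),interpolation=cv2.INTER_CUBIC)]);cv2.imwrite("pics/w4d.png",c)
E
```

```text
[ 0.12629093  0.44191013 -0.11651177  1.99052386  0.0994801   0.81667626
 -1.42368634]
[ 0.05322449  0.63022672 -0.10228828  1.65536264  0.09462576  0.96409502
 -1.46079566]
[ 0.03929431  0.67389136 -0.09805751  1.57181838  0.09226787  1.00379904
 -1.46436426]
 4.43 [466.3 226.9 203.5] F [0.3 0.6 0.3] along 0.4 M [-0.02 -0.03 -0.02] op 0.999
down 5.33 [466.1 228.4 113.8] F [-1.2 -0.3  0.5] along -1.3 M [ 0.02 -0.02  0.01] op 1.001
gripped 6.43 [465.3 228.  112.9] F [ 1.  -0.3 -1.5] along 1.0 M [-0.02  0.02 -0.08] op 0.234
lift 7.22 [464.8 227.7 207.3] F [-0.5 -0.5 -2.3] along -0.3 M [ 0.    0.02 -0.  ] op 0.23
approach 8.79 [448.8 -55.1 202. ] F [ 0.2 -0.2 -1.1] along 0.2 M [ 0.02 -0.12  0.03] op 0.232
 8.99 [448.8 -55.6 202.1] F [-0.6  0.4 -1.4] along -0.4 M [ 0.07 -0.11 -0.04] op 0.232
```

View pics/w4d.png

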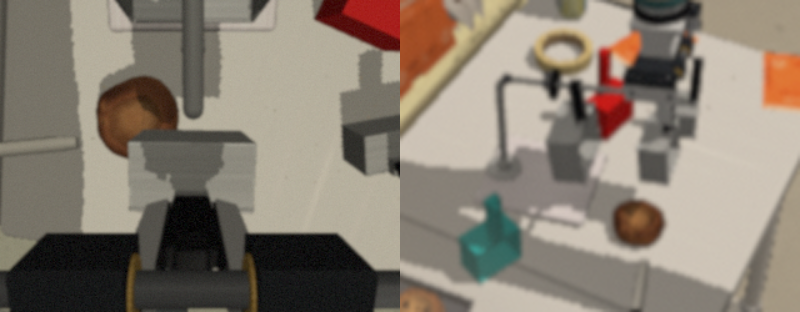

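The width at grip reads 21.8 mm, matching the handle. In the picture the handle (crop col 191) is in line with the prong (col 193), and the scoop hangs square and clear of everything else. Next I'll insert it, watching the force.

```bash
cat >> h.py <<'E'
def fread(n=4):
    f=[]
    for i in range(n): dwell(.02); f.append(get_state()["wrist_force"])
    return np.mean(f,0)
def advance(ss,F0,limit,feed=60,drop=1.5,lat=0.0,verbose=True):
    """step inwards; stops when the push (along prong, positive=resisted) reaches limit"""
    for s in ss:
        move_straight(tcp(s,drop,lat),feed=feed); f=fread()-F0; push=-f@D
        if verbose: print(f"s={s:.1f} t={get_state()['time_s']:.1f} push={push:.1f} lat={f@LAT:.1f} up={f@ZH:.1f} pos_s={(get_state()['position']-tcp(0,drop,lat))@D:.1f}")
        if push>=limit: return s,push
    return s,push
E
python3 - <<'E'
from h import *
move_straight(tcp(-140),feed=150);F0=fread(8);print("F0",F0);np.save("F0.npy",F0);st()
print(advance(np.arange(-132,-75,8),F0,6,feed=80))
print(advance(np.arange(-76,-50,6),F0,6,feed=80))
shot("w5");a=cv2.imread("pics/w5.png")[0:310,170:490];b=snapshot("scene");cv2.imwrite("pics/s5.png",b)
cv2.imwrite("pics/w5d.png",cv2.hconcat([cv2.resize(a,(400,388)),cv2.resize(b[165:265,265:370],(400,388),interpolation=cv2.INTER_CUBIC)]))
E
```

```text
F0 [-0.2796347  -0.1562964  -1.30081721]
 9.62 [481.9 -49.6 193.4] F [ 0.9 -0.5 -1. ] along 0.8 M [-0.01 -0.17  0.01] op 0.232
s=-132.0 t=9.9 push=0.4 lat=0.3 up=0.3 pos_s=-133.1
s=-124.0 t=10.2 push=-0.3 lat=0.3 up=-0.3 pos_s=-125.0
s=-116.0 t=10.6 push=0.0 lat=-0.2 up=-0.1 pos_s=-116.9
s=-108.0 t=10.9 push=0.2 lat=-0.0 up=0.1 pos_s=-108.9
s=-100.0 t=11.2 push=-0.2 lat=-0.3 up=0.1 pos_s=-100.8
s=-92.0 t=11.5 push=0.4 lat=-0.1 up=-0.6 pos_s=-92.9
s=-84.0 t=11.8 push=-0.2 lat=0.5 up=-2.2 pos_s=-84.5
s=-76.0 t=12.2 push=-1.0 lat=-0.4 up=-1.9 pos_s=-76.3
(np.int64(-76), np.float64(-0.9666480007301612))
s=-76.0 t=12.5 push=-1.0 lat=0.4 up=-2.2 pos_s=-76.5
s=-70.0 t=12.8 push=-1.5 lat=0.1 up=-1.6 pos_s=-70.0
s=-64.0 t=13.1 push=-0.3 lat=0.0 up=0.1 pos_s=-64.2
s=-58.0 t=13.4 push=0.3 lat=0.2 up=0.6 pos_s=-58.3
s=-52.0 t=13.7 push=0.3 lat=-0.1 up=-0.2 pos_s=-52.2
(np.int64(-52), np.float64(0.29059215099465685))
```

Run:
```python
from h import *
F0=np.load("F0.npy")
s,p=advance(np.arange(-50.5,-10,1.5),F0,2.5,feed=60)
s,p=advance(np.arange(s+.4,s+6,.4),F0,9,feed=40)
print(s,p)
shot("w5");a=cv2.imread("pics/w5.png")[0:310,170:490];b=snapshot("scene");cv2.imwrite("pics/s5.png",b)
cv2.imwrite("pics/w5d.png",cv2.hconcat([cv2.resize(a,(400,388)),cv2.resize(b[165:265,265:370],(400,388),interpolation=cv2.INTER_CUBIC)]))
```

```text
s=-50.5 t=14.2 push=-0.6 lat=-0.3 up=0.3 pos_s=-50.8
s=-49.0 t=14.5 push=0.1 lat=-0.0 up=-0.2 pos_s=-49.2
s=-47.5 t=14.8 push=0.5 lat=0.5 up=-0.1 pos_s=-47.7
s=-46.0 t=15.1 push=-0.0 lat=0.6 up=0.1 pos_s=-46.1
s=-44.5 t=15.4 push=0.1 lat=0.2 up=0.1 pos_s=-44.6
s=-43.0 t=15.7 push=2.1 lat=-0.4 up=0.8 pos_s=-43.7
s=-41.5 t=16.1 push=5.1 lat=0.2 up=2.2 pos_s=-43.4
s=-41.1 t=16.4 push=6.2 lat=0.1 up=2.8 pos_s=-43.4
s=-40.7 t=16.7 push=6.6 lat=0.0 up=3.7 pos_s=-43.3
s=-40.3 t=17.0 push=7.7 lat=0.2 up=3.8 pos_s=-43.3
s=-39.9 t=17.3 push=9.4 lat=0.7 up=4.5 pos_s=-43.3
-39.900000000000006 9.417859209596772
```

View pics/w5d.png

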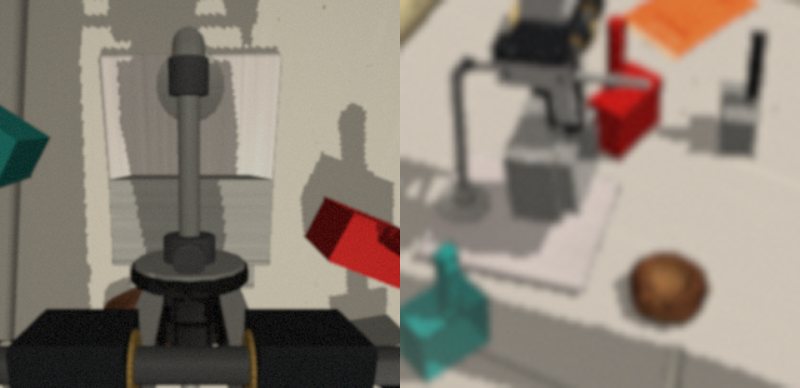

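The medium's handle stopped at s≈-43.3, and further commands only build force, which looks like a stiff stop. The left crop shows the collar disc right behind the gripper at (190,270). To rule out binding, I'll check the collar face position against the earlier w2 image and this view.

Run:
```python
from h import *
np.set_printoptions(precision=1,suppress=True)
axis=lambda s:O+U*s+np.array([0,0,205-0.105*s])
for n in("w1","w2","w5"):
    _,m=load(n)
    for s in(-24,-19.3,-12,0):
        c=axis(s);print(n,s,"L",proj(m,c+23*LAT),"R",proj(m,c-23*LAT),"top",proj(m,c+23*ZH))
g=cv2.cvtColor(load("w2")[0],cv2.COLOR_BGR2GRAY)
for c in (356,358,362,394,398,400):print(c,g[84:112,c])
g=cv2.cvtColor(load("w5")[0],cv2.COLOR_BGR2GRAY)
for c in (278,284,292,352,362):print(c,g[196:244:2,c])
```

```text
w1 -24 L [183.4  68.5] R [233.4  67.9] top [197.4  59.2]
w1 -19.3 L [183.   63.1] R [233.1  62.5] top [197.   53.3]
w1 -12 L [182.4  54.7] R [232.7  54. ] top [196.4  44. ]
w1 0 L [181.4  40.7] R [232.  40.] top [195.4  28.6]
w2 -24 L [353.4 103.6] R [402.  103.1] top [382.7  97.9]
w2 -19.3 L [353.4  98.4] R [402.1  97.9] top [382.8  92.2]
w2 -12 L [353.4  90.3] R [402.3  89.8] top [383.   83.4]
w2 0 L [353.4  76.9] R [402.6  76.4] top [383.2  68.6]
w5 -24 L [275.3 228.2] R [368.9 228.1] top [321.9 246.9]
w5 -19.3 L [274.9 219. ] R [369.2 218.9] top [321.9 236.1]
w5 -12 L [274.3 204.4] R [369.8 204.3] top [321.9 219. ]
w5 0 L [273.2 179.7] R [370.8 179.6] top [321.8 189.7]
356 [112 115 111 111 114 112 107 100  79  53  34  21  12  17  10   0   9   9
  35  63  82  95  96  96  94  90  93  94]
358 [111 111 111 110 113 104  91  70  47  22  17  14  13   3   0   4   3   5
  18  43  67  89  95  95  95  89  93  95]
362 [112 114 114 110 103  88  64  41  16   9   7   8   5   0   4  17   7  18
   2  17  39  74  91  98  94  97  91  95]
394 [171 169 160 145 121  87  50  18  18  15  19  16  17  14  14   4   7  21
  57  96 121 133 131 129 130 130 126 127]
398 [165 163 166 159 140 116  86  47  30  16  13  19   9  17  17  16  44  86
 109 125 132 127 131 129 126 127 130 130]
400 [164 161 166 163 157 138 114  83  50  31  15  23  15  14  22  44  83 118
 138 135 133 128 128 127 128 129 125 131]
278 [153 150 144 146 150 135  96  63  58  57  31  13  13   7  13  32  80  63
  47  41  47  41  51  57]
284 [134 143 145 138  93  70  69  71  75  74  72  63  34   3  20  11   9  18
  57  82  89  89  87  88]
292 [105  98  92  74  71  73  70  68  74  72  71  85 101  51  25  20  25  18
  22  40  84  84  85  87]
352 [152 151 129  79  65  72  70  68  73  67  75  89  72  25   9  21   5  17
  24  67  87  84  88  84]
362 [149 148 150 147 133  90  68  70  72  77  60  28  18  16  22   7  38 102
 116  92  85  88  84  85]
```

The collar face seen in w2 and w5 is at s≈-20. My inferred contact is -19.3, so this is the collar and not binding. I'll ease off, release, rise and look at the small scoop from above.

Run:
```python
from h import *
move_straight(tcp(-42.6),feed=40);st("eased")
move_gripper(0.6);st("open")
move_straight(tcp(-42.6)+120*ZH,feed=250);st("up")
move_to([473,-235,270],Rt(YH));dwell(.1);st("over small")
im,m=shot("w6");print(proj(m,ray(m,0,0)[0]-[0,0,300]))
cv2.imwrite("pics/s6.png",snapshot("scene"));b=cv2.imread("pics/s6.png")[165:265,265:370]
cv2.imwrite("pics/w6d.png",cv2.hconcat([cv2.resize(im[60:240,220:400],(400,400),interpolation=cv2.INTER_CUBIC),cv2.resize(b,(400,400),interpolation=cv2.INTER_CUBIC)]))
```

```text
eased 17.67 [577.8 -30.1 183. ] F [-3.4 -1.9  0.1] along -3.7 M [-0.17  0.81  0.05] op 0.234
open 18.38 [578.5 -29.9 183.1] F [-0.2 -0.   0.7] along -0.3 M [ 0.05 -0.11 -0.06] op 0.602
up 19.01 [590.  -27.5 301.5] F [ 0.5 -0.4 -0.7] along 0.4 M [ 0.03 -0.12  0.01] op 0.602
over small 20.06 [ 474.6 -233.   269.9] F [0.3 0.5 0. ] along 0.4 M [ 0.02 -0.03 -0.02] op 0.6
[323.18826942 131.67629175]
```

View pics/w6d.png

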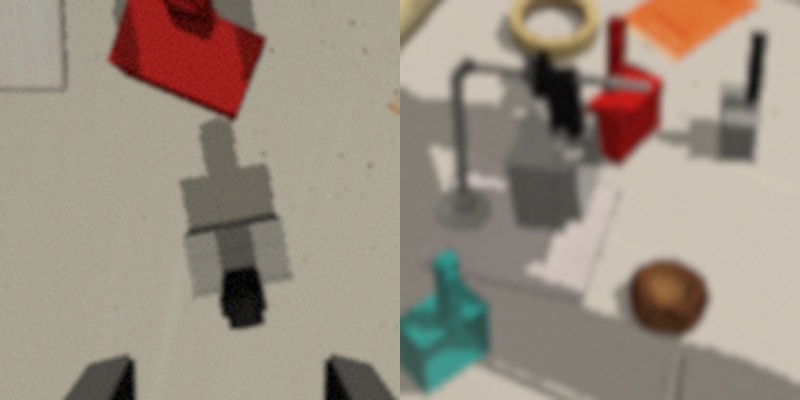

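Right crop: the medium is nested in the large one with both handles against the collar. Left crop: the small scoop's box back edge runs from (187,235) to (277,217) and its handle front edge is at (247,325).

Run:
```python
from h import *
np.set_printoptions(precision=1,suppress=True)
im,m=load("w6");f=lambda u,v:(220+u/2.222-.3,60+v/2.222-.3)
g=cv2.cvtColor(im,cv2.COLOR_BGR2GRAY)
k=(g[170:215,310:350]<45).astype(np.uint8);n,l,s,c=cv2.connectedComponentsWithStats(k);i=1+np.argmax(s[1:,4]);print("handle blob",s[i],c[i]+[310,170])
bl=plane(m,*f(187,235),52);br=plane(m,*f(277,217),52);v=bl-br;yaw=np.arctan2(-v[0],v[1])
xd=np.array([np.cos(yaw),np.sin(yaw),0]);fr=plane(m,*f(247,325),141)
b=(bl+br)/2
print("yaw",np.degrees(yaw),"w",np.linalg.norm(v),"org back",b-31*xd,"org handle",fr+8*xd)
w=(fr-b)[:2];print("axis yaw",np.degrees(np.arctan2(-w[1],-w[0])))
print(inverse_kinematics((fr+8*xd)*[1,1,0]+[0,0,106],Rt(yaw)))
```

```text
handle blob [ 10  10  19  27 395] [328.8 193.1]
yaw 22.955126791142657 w 54.69590936220489 org back [ 472.5 -241.2   52. ] org handle [ 473.  -240.4  141. ]
axis yaw 22.119563077609108
[ 0.5  0.6 -0.1  2.   0.2  0.6 -0.9]
```

Run:
```python
from h import *
R=Rt(np.radians(22.5)); RH=Rt(YH,A);p=np.array([472.8,-240.8,106.])
move_straight(p+[0,0,70],R,feed=250)
move_straight(p,R,feed=120);st("down")
move_gripper(0.0,35);st("gripped")
move_straight(p+[0,0,100],feed=150);st("lift")
move_straight(tcp(-175)+[0,0,5],RH,feed=200);
move_straight(tcp(-140),feed=150);F0=fread(8);print("F0",F0);np.save("F0.npy",F0);st("appr")
im,m=shot("w7");cv2.imwrite("pics/s7.png",snapshot("scene"));b=cv2.imread("pics/s7.png")[165:265,265:370]
cv2.imwrite("pics/w7d.png",cv2.hconcat([cv2.resize(im[60:310,200:450],(400,400),interpolation=cv2.INTER_CUBIC),cv2.resize(b,(400,400),interpolation=cv2.INTER_CUBIC)]))
```

```text
down 21.42 [ 473.6 -241.   106.9] F [ 0.1 -0.4  0.4] along -0.1 M [-0.02 -0.02  0.03] op 0.602
gripped 22.05 [ 472.8 -240.8  106.1] F [-0.9  0.5  0.8] along -0.9 M [ 0.03  0.06 -0.04] op 0.23
lift 22.87 [ 472.1 -240.5  205.2] F [ 0.3  0.4 -1.1] along 0.5 M [-0.   -0.01  0.02] op 0.227
F0 [-0.07551822  0.13025064 -1.19210158]
appr 24.48 [481.9 -50.  193.4] F [-0.   0.8 -1.4] along 0.3 M [ 0.   -0.11  0.01] op 0.234
```

View pics/w7d.png

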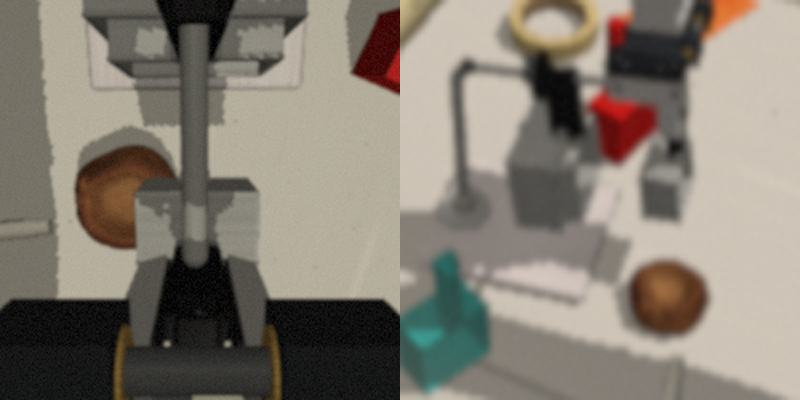

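The small scoop is aligned: prong at crop col 194, handle at about 197. The nested pair is undisturbed. Inserting.

Run:
```python
from h import *
F0=np.load("F0.npy")
s,p=advance(np.arange(-132,-67,8),F0,6,feed=80)
s,p=advance(np.arange(-66.5,-50,1.5),F0,2.5,feed=60)
s,p=advance(np.arange(s+.5,s+6,.5),F0,9,feed=40)
print(s,p);st()
```

```text
s=-132.0 t=24.9 push=-0.1 lat=-0.3 up=0.3 pos_s=-133.0
s=-124.0 t=25.2 push=0.5 lat=-0.5 up=0.2 pos_s=-124.9
s=-116.0 t=25.5 push=0.0 lat=-0.3 up=0.2 pos_s=-116.9
s=-108.0 t=25.8 push=-0.2 lat=-0.0 up=0.4 pos_s=-108.9
s=-100.0 t=26.2 push=0.0 lat=0.8 up=-0.0 pos_s=-100.8
s=-92.0 t=26.5 push=0.3 lat=0.5 up=-0.8 pos_s=-92.9
s=-84.0 t=26.8 push=-0.5 lat=-0.3 up=-1.0 pos_s=-84.3
s=-76.0 t=27.1 push=-0.7 lat=-0.2 up=-1.6 pos_s=-76.4
s=-68.0 t=27.4 push=-2.5 lat=-0.1 up=-2.6 pos_s=-67.7
s=-66.5 t=27.7 push=-0.1 lat=-0.0 up=0.3 pos_s=-67.2
s=-65.0 t=28.1 push=-0.2 lat=0.3 up=-0.0 pos_s=-65.4
s=-63.5 t=28.4 push=-0.1 lat=-0.0 up=0.3 pos_s=-63.8
s=-62.0 t=28.7 push=0.0 lat=0.1 up=-0.0 pos_s=-62.3
s=-60.5 t=29.0 push=-0.3 lat=-0.1 up=0.5 pos_s=-60.9
s=-59.0 t=29.3 push=2.7 lat=0.3 up=0.7 pos_s=-60.0
s=-58.5 t=29.6 push=5.6 lat=0.3 up=1.9 pos_s=-60.0
s=-58.0 t=30.0 push=5.9 lat=-0.3 up=3.1 pos_s=-59.9
s=-57.5 t=30.3 push=7.5 lat=-0.2 up=3.5 pos_s=-59.8
s=-57.0 t=30.6 push=8.1 lat=0.3 up=4.2 pos_s=-59.8
s=-56.5 t=30.9 push=9.7 lat=0.5 up=5.4 pos_s=-59.7
-56.5 9.742880529597416
 30.91 [562.  -33.4 184.6] F [-9.8 -1.3  6.9] along -10.6 M [-0.3   1.78  0.01] op 0.229
```

Run:
```python
from h import *
F0=np.load("F0.npy")
for d in(0.9,0.3):
    s,p=advance([-56.5],F0,20,feed=40,drop=d)
s,p=advance(np.arange(-56.1,-54.5,.4),F0,11,feed=40,drop=d)
# ease, release, retreat, look
move_straight(tcp(-59,1.0),feed=40);st("eased")
move_gripper(0.6);st("open")
move_straight(tcp(-59)+130*ZH,feed=250);st("up")
move_to([465,-110,330],Rt(YH));dwell(.3)
im,m=shot("w8");cv2.imwrite("pics/s8.png",snapshot("scene"));b=cv2.imread("pics/s8.png")[170:250,275:355]
c,_=[int(v) for v in proj(m,tcp(-60))],0;print(c)
x0=max(0,min(400,c[0]-120));y0=max(0,min(160,c[1]-120))
cv2.imwrite("pics/w8d.png",cv2.hconcat([cv2.resize(im[y0:y0+200,x0:x0+200],(400,400),interpolation=cv2.INTER_CUBIC),cv2.resize(b,(400,400),interpolation=cv2.INTER_CUBIC)]))
```

```text
s=-56.5 t=31.2 push=8.3 lat=0.1 up=2.2 pos_s=-59.7
s=-56.5 t=31.5 push=7.5 lat=-0.2 up=-0.9 pos_s=-59.7
s=-56.1 t=31.9 push=8.2 lat=0.1 up=0.3 pos_s=-59.6
s=-55.7 t=32.2 push=9.1 lat=-0.0 up=0.9 pos_s=-59.6
s=-55.3 t=32.5 push=9.9 lat=0.0 up=1.2 pos_s=-59.5
s=-54.9 t=32.8 push=10.5 lat=0.8 up=1.8 pos_s=-59.5
s=-54.5 t=33.1 push=11.6 lat=0.5 up=3.0 pos_s=-59.4
eased 33.39 [561.9 -33.4 185.2] F [-4.5 -1.7 -1.9] along -4.5 M [-0.21  0.82  0.04] op 0.236
open 34.1 [562.5 -33.2 185.4] F [-0.1 -0.1 -0.4] along -0.1 M [-0.01 -0.1  -0.04] op 0.601
up 34.77 [574.9 -30.6 313.1] F [-0.6 -0.4 -0.3] along -0.6 M [ 0.06 -0.04 -0.08] op 0.598
[268, 86]
```

View pics/w8d.png

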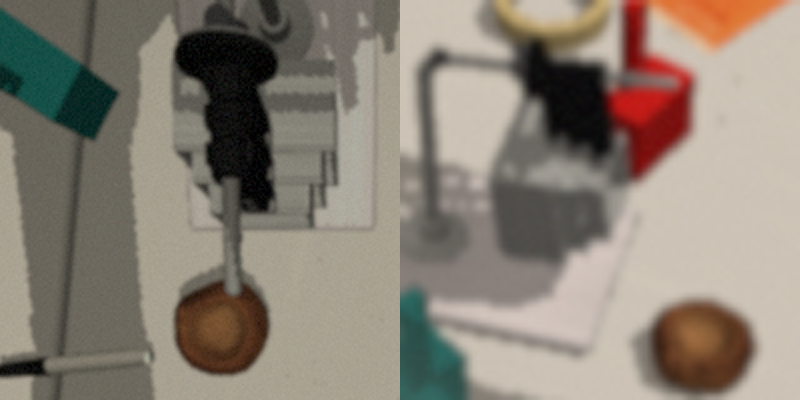

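All three handles now sit in one unbroken black row against the collar (crop (230,120)), with the boxes nested. The prong tip is free, and the cake and marker look unmoved. Handing in.

Run:
```python
from h import *
dwell(.5);st();job_done()
```

```text
36.27 [ 465.  -110.   330.1] F [-0.   0.2  0.2] along -0.0 M [-0.02  0.05 -0.04] op 0.601
the job is handed in; nothing more can be done
```

I hung the middle-sized steel scoop inside the large one, then the smallest inside that, and handed in at 36 s. Each was pushed in square to the prong until it came up against a hard stop.

- **Medium:** it stopped at hook x ≈ -43.3 mm with a 9.4 N push. That puts the collar face at -19.3 mm, and I read about -20 mm for it in the images, so it had not bound on the prong early.
- **Small:** it stopped at x ≈ -59.4 mm, 16.1 mm from the medium one (16 expected), with pushes of up to 11.6 N, below the 15 N limit. Partway through the push I raised it about 1 mm, because the eye was pressing on the prong with about 5 N.
- **Last checks:** the final picture shows the three handles in an unbroken row against the collar, the boxes nested, and the cake and marker apparently unmoved. The wrist force read zero with the arm well clear.
- **Not seen directly:** the keeper is not visible in any picture. The force it put on the handle vanished at about x = -67 mm on the small scoop. The handle's front ended about 10 mm past the keeper's free end, so I take it to be down.

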